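Tighten the press's air elbow to its mark

TASK

The sole press is getting a new air line. The brass elbow on the black air block is only part-way screwed on: screw it further on, clockwise seen from above, and stop when its outlet points straight at the block's red tab, without going past it. Leave the silvery elbow on the grey block as it is.

Things in the scene. Friction and masses are not known exactly. Their poses are not given: they have to be found in the camera images.
- brass_elbow: Brass pipe elbow on the stub amid the black block (120 x 120 mm, 40 high). Origin on its upright turning axis, at its underside, 46 mm above the bench; z up, x along the outlet. 12 to 58 mm above the origin: 28 mm square body, flats left and right of the outlet free to pinch from above, best 40 mm up; below, a 34 mm nut. Turns about z only, stiffly (0.07 N m), stays where left, sinks 2 mm a turn.
- elbow_outlet (a point): Centre of the brass elbow's outlet mouth, 50 mm from the turning axis, 42 mm above the elbow's origin; the level outlet pipe is 22 mm thick with a 27 mm end collar. It starts 50 to 85 degrees short of the red tab (to be turned clockwise seen from above); turning back meets a stop after 20 to 50 degrees.
- mark (a point): Point on the red tab, a 10 mm wide fixed strip on top of the black block that runs straight out from the stub, with a 14 mm high upturned end 57 mm from the axis. The point is on the strip's middle line, 4 mm above the block's top, 50 mm from the turning axis: the outlet mouth is to come straight above it. x points outwards, z up.
- steel_outlet (a point): Centre of the outlet mouth of the other, silvery elbow (same shape and size), which stands on the grey block and already points at its yellow tab. To be left alone.
There are look-alikes about, which are no part of the job. What is shaped like the part that bears brass_elbow but purple is not meant.

How it is judged:
By the outcome, as a careful person would: the job done as asked, in the order asked, and still so for the second after the job is handed in, with the robot touching nothing.
It also fails if it takes over 32 s, if anything falls off the work surface, if the arm or the gripper's body presses on something with over 40 N, if the wrist force passes 120 N, or if a joint passes its speed limit or range.

ROBOT

A 6-joint arm with a two-finger parallel gripper is mounted at the origin on the work surface. World frame = base frame: x ahead of the robot, y to its left, z up, the work surface at z = 0. Lengths are in m, angles in degrees, forces in N, time in s.
With the tool pointing down it reaches from about 0.4 to 0.825 m from the base axis. Payload 7 kg.
Tool frame: the origin (TCP) lies midway between the tips of the shut fingers; the grasp point (between the pads) lies hold_point_z behind it (hold_point_z is the distance from the TCP to the grasp point, in m); z points along the fingers, y is the line along which they close (so a half turn about z gives the same grasp; the last joint's range is limited). The gripper opens to 88 mm and grips with 3 to 60 N. Pads are 19 mm wide; open, the fingers measure 130 mm over their backs; the gripper's body (78 mm by 193 mm) begins 47 mm behind the grasp point.
Start: joints at [86.752, 20.546, 0.682, 0, -70.136, -16.507], TCP at [0.228, 0.635, 0.227] pointing down, gripper open.
Joint ranges: [-176.03, 176.03], [-82.01, 121.73], [-58.28, 71.71], [-173.87, 95.51], [-174.79, -0.11], [-173.66, 173.66]. Speed limits (degrees/s): [136.94, 136.94, 172.46, 180, 180, 180].

INTERFACE

Orientations are given as [roll, pitch, yaw] about the fixed x, y, z axes, in that order (R = Rz(yaw) Ry(pitch) Rx(roll)).
In Python, from plant import * gives the robot as it stands.
- The arm moves only by the tool step_arm, never from a script. Its argument "steps" is a list that holds one entry, the list of rows, each a list of 6 numbers: the shift along the tool's x, y, z scaled (see below), then the turn, a rotation vector about the tool's x, y, z scaled (see below). In form: [[[tx, ty, tz, wx, wy, wz], ...]]. A call has 1 to 20 rows; each row is the pose to reach, as a shift and turn from the pose commanded when the call began, along the tool's axes at that moment; what a row does not reach only later rows make up. The controller multiplies each number of a shift by 100 mm and each number of a turn by 0.5 rad. A row lasts 1/10 s, in which the tool goes at most 50 mm and 8.59 degrees, less where a joint would pass 70% of its speed; a pose out of reach is approached as far as the arm can. A call with a number of a shift or a turn outside -1 to 1 is refused whole. A call with a gripper value outside its range is refused whole. "jaw" is the closure in counts, from 0 (fully open) to 255 (shut), set as the call begins (left out, the last holds). The fingers move at their own pace and stop on an object; the grip force is fixed at half the most. Time passes only in rows, so rows that repeat a pose let the fingers close. It gives the time, the measured TCP pose, the force, the opening and the grip force at its end, in the units of the state.
- get_obs(): the state, without advancing time (a new reading comes with each control period).
- snapshot(name): name is "side" or "top" or "wrist"; returns (picture, depth): 400x640x3 uint8, red, green, blue; 400x640 float32, m along the optical axis (not along the pixel's ray), 0 where there is no reading.
- calibration(name): a dict with "mtx" (3x3 intrinsics, pixels), "rvec" (rotation vector, rad) and "tvec" (3), from world to camera coordinates, as OpenCV has them. Camera axes: x right, y down, z forward; pixel columns grow to the right and rows downward; lengths in m; the calibration is good to about 2 mm. A picture is of the moment at which its call begins: read the wrist's pose just before it. calibration takes no time and is no camera call; for the wrist camera it gives the pose at the moment of the call.
- close_job(): hands the job in; it is judged then, once.
The state is a dict: "clock": time; "joint_pos": joint angles; "qvel": joint speeds; "tau": joint torques, N m; "tool_pos": TCP position; "orientation": TCP orientation; "force": force on the tool from outside, world axes, zero at the start; "moment": the same for the moment, N m; "opening": finger opening in m; "gripper_force": force on a finger pad.
Only numpy, scipy, OpenCV 4.12 (cv2) and the standard library are available. Lean on these libraries where they do the work, as an engineer would, in place of code of your own. Each camera call takes 0.05 s, during which the arm holds its last target. There are 200 camera calls.

## Working session

There is one attempt and no reset: what is moved stays moved. The work goes in short steps, Python scripts to look and compute and a tool call to move; the robot and the scene stay as the last step left them, time stands still between calls to the robot, and variables do not carry over. Pictures are saved under pics/ and viewed, at most 10 in all, crops included, and the job is handed in when it is done.

Besides the shell and the picture viewer there is one more tool, called after "Emit:" by a JSON object that holds its "op" and its "data". step_arm: Moves the arm, as the interface text tells. Its arguments: {"type":"object","properties":{"steps":{"type":"array","items":{"type":"array","items":{"type":"array","items":{"type":"number","minimum":-1,"maximum":1}}}},"jaw":{"type":"number"}},"required":["steps"]}

```bash
mkdir -p pics; ls
python3 - <<'E'
from plant import *
import cv2,numpy as np
o=get_obs();print(o)
try: print(hold_point_z)
except Exception as e: print(e)
for n in("top","side"):
    p,d=snapshot(n);cv2.imwrite(f"pics/{n}0.png",p[:,:,::-1]);np.savez(f"{n}0.npz",p=p,d=d)
    c=calibration(n);print(n,c)
E
```

```text
pics
{'clock': 0.0, 'joint_pos': array([ 8.67525063e+01,  2.05882803e+01,  6.33839167e-01, -2.00714932e-02,
       -7.01358812e+01, -1.65062870e+01]), 'qvel': array([ 0.0229194 ,  0.01045483,  0.02564751, -0.07120778,  0.0177669 ,
       -0.00932859]), 'tau': array([-8.50701781e-04, -5.82715201e+01,  2.93045032e+01,  6.99696243e+00,
        6.78741460e-03, -1.82759322e-04]), 'tool_pos': array([0.22800269, 0.63480456, 0.22565895]), 'orientation': array([ 1.79908039e+02, -7.57375295e-03, -1.97606096e+01]), 'force': array([-0.3680351 ,  0.1195694 ,  0.54916735]), 'moment': array([ 0.02642391, -0.0593074 ,  0.01587493]), 'gripper_force': 0.0, 'opening': 0.08737465091568372}
0.0188
top {'mtx': array([[374.17042328,   0.        , 311.92641688],
       [  0.        , 374.17042328, 195.77526416],
       [  0.        ,   0.        ,   1.        ]]), 'rvec': array([ 2.20426865, -2.16807907,  0.04916565]), 'tvec': array([0.0116465 , 0.54390516, 0.90101443])}
side {'mtx': array([[440.72460243,   0.        , 312.33880685],
       [  0.        , 440.72460243, 199.70090248],
       [  0.        ,   0.        ,   1.        ]]), 'rvec': array([ 0.81095495, -2.37738436,  1.29750825]), 'tvec': array([0.42449657, 0.25584157, 0.51919311])}
```

View pics/top0.png

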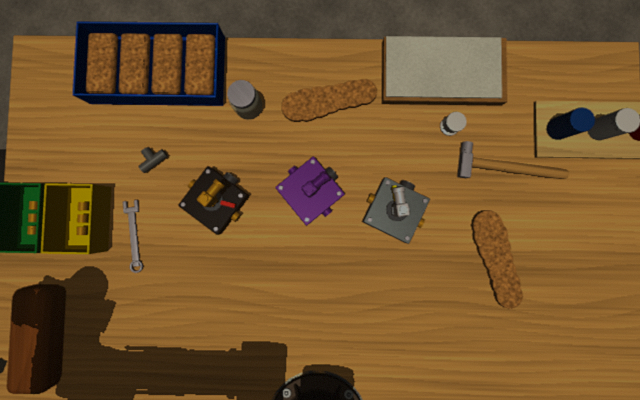

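View pics/side0.png

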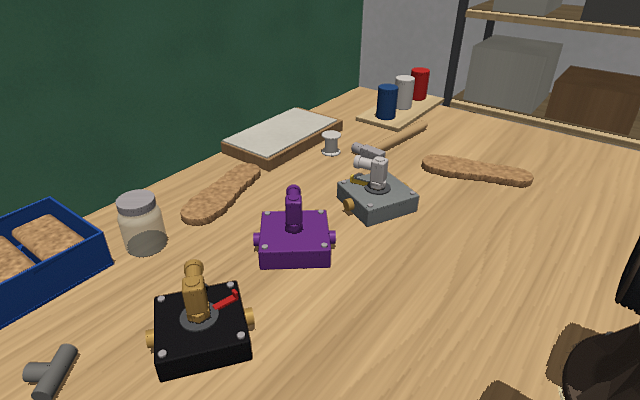

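The top view shows three blocks that could be mistaken for one another: black with brass elbow at (214,200), purple at (310,190), and grey with silvery elbow at (398,208). The description fits black, whose red tab is at (228,205). I'll check that in one close crop and measure it.

```bash
cat > h.py <<'E'
import cv2,numpy as np
from plant import *
def ray(n,uv,z,c=None):
    c=c or calibration(n);R=cv2.Rodrigues(np.array(c["rvec"]))[0];t=np.array(c["tvec"]).ravel()
    o=-R.T@t; q=np.linalg.inv(c["mtx"])@np.column_stack([np.atleast_2d(uv),np.ones(len(np.atleast_2d(uv)))]).T
    d=(R.T@q).T; return o+d*((z-o[2])/d[:,2])[:,None]
def cloud(n,p,d,c=None):
    c=c or calibration(n);R=cv2.Rodrigues(np.array(c["rvec"]))[0];t=np.array(c["tvec"]).ravel()
    v,u=np.mgrid[:400,:640];K=c["mtx"]
    P=np.dstack([(u-K[0,2])/K[0,0]*d,(v-K[1,2])/K[1,1]*d,d]).reshape(-1,3)
    return ((P-t)@R).reshape(400,640,3)
def masks(p):
    h=cv2.cvtColor(p,cv2.COLOR_RGB2HSV);H,S,V=[h[:,:,i].astype(int) for i in range(3)]
    red=((H<6)|(H>174))&(S>150)&(V>70)
    brass=(H>12)&(H<28)&(S>110)&(V>60)
    return red,brass,V<50
E
python3 - <<'E'
from h import *
z=np.load("top0.npz");p,d=z["p"],z["d"]
cv2.imwrite("pics/crop.png",cv2.resize(p[155:245,165:265,::-1],None,fx=6,fy=6,interpolation=cv2.INTER_CUBIC))
W=cloud("top",p,d);red,br,bl=masks(p)
roi=np.zeros(red.shape,bool);roi[160:240,175:255]=1
r=red&roi;print("red n",r.sum(),W[r].mean(0),np.percentile(W[r],[5,95],axis=0))
top=roi&(abs(W[:,:,2]-.04)<.006)
c=cv2.minAreaRect(np.argwhere(top)[:,::-1].astype(np.float32));print(c);print("block ctr",ray("top",[c[0]],.04))
b=roi&br&(W[:,:,2]>.075);print("elbow",b.sum(),W[b].mean(0))
q=W[b][:,:2];m=q.mean(0);print(np.linalg.svd(q-m)[2][0], W[b][:,2].max())
E
```

```text
red n 72 [0.51955115 0.22079109 0.04563335] [[0.51223823 0.20443932 0.04053572]
 [0.5261576  0.2363538  0.05444579]]
((213.66001892089844, 197.1199951171875), (58.00000762939453, 56.60000228881836), 36.869895935058594)
block ctr [[0.53521301 0.25532134 0.04      ]]
elbow 325 [0.53943898 0.23787681 0.13728383]
[0.15574263 0.98779767] 0.9308571603737404
```

View pics/crop.png

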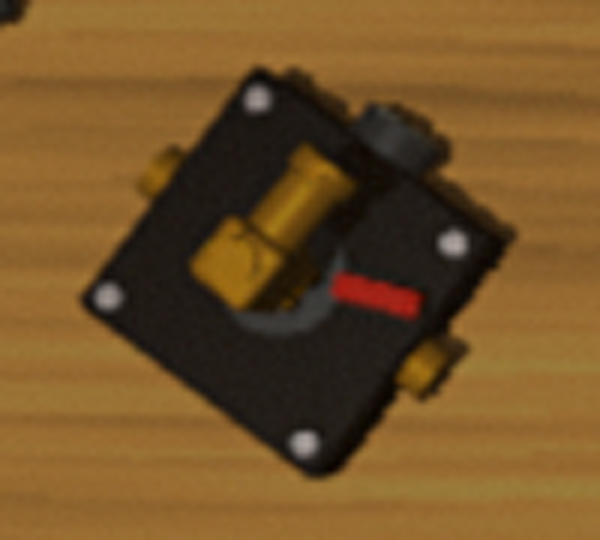

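The crop confirms it: brass elbow on black block, outlet mouth at crop (325,170), red tab running from (335,285) to (420,303), and the nut's ring round (280,290). Clockwise takes the outlet to the tab, roughly 60°. Next I move towards it.

Emit:
{"op": "step_arm", "data": {"steps": [[[0.42,0.26,0,0,0,0],[0.84,0.51,0,0,0,0],[0.84,0.51,0,0,0,0]]]}}

```text
clock: 0.4
tool_pos: [0.2923, 0.555, 0.2267]
orientation: [179.9, -0.0, -19.9]
force: [0.1, 0.2, 0.5]
opening: 0.0875
gripper_force: 0.0
```

Emit:
{"op": "step_arm", "data": {"steps": [[[0.42,0.26,0,0,0,0],[0.84,0.51,0,0,0,0],[0.84,0.51,0,0,0,0]]]}}

```text
clock: 0.7
tool_pos: [0.354, 0.4786, 0.2266]
orientation: [179.9, -0.0, -20.0]
force: [0.1, 1.2, 0.3]
opening: 0.0878
gripper_force: 0.0
```

Emit:
{"op": "step_arm", "data": {"steps": [[[0.42,0.26,0,0,0,0],[0.84,0.51,0,0,0,0],[0.84,0.51,0,0,0,0]]]}}

```text
clock: 1.0
tool_pos: [0.4156, 0.4025, 0.2265]
orientation: [179.9, -0.0, -20.0]
force: [-0.1, 0.2, -0.3]
opening: 0.0875
gripper_force: 0.0
```

Emit:
{"op": "step_arm", "data": {"steps": [[[0.42,0.26,0,0,0,0],[0.84,0.51,0,0,0,0.2],[0.84,0.51,0,0,0,0.5],[0.84,0.51,0,0,0,0.8],[0.84,0.51,0,0,0,0.8],[0.84,0.51,0,0,0,0.8]]]}}

```text
clock: 1.6
tool_pos: [0.4752, 0.33, 0.2264]
orientation: [180.0, 0.0, -42.4]
force: [0.3, 0.3, 0.3]
opening: 0.0874
gripper_force: 0.0
```

Run:
```python
from h import *
o=get_obs();print(o["clock"],o["tool_pos"],o["orientation"],o["joint_pos"])
c=calibration("wrist");p,d=snapshot("wrist");cv2.imwrite("pics/w1.png",p[:,:,::-1])
np.savez("w1.npz",p=p,d=d,**c);R=cv2.Rodrigues(c["rvec"])[0];print(-R.T@c["tvec"],R)
```

```text
1.6 [0.47522028 0.33004505 0.22637355] [ 1.79983474e+02  3.47603480e-03 -4.24004830e+01] [ 5.41362993e+01  1.15436985e+01 -1.18133373e+01 -5.81027894e-03
 -6.66589873e+01 -6.53447901e+00]
[0.52402248 0.28553005 0.384585  ] [[-6.73901404e-01 -7.38821126e-01 -4.91548090e-04]
 [-7.16192586e-01  6.53097531e-01  2.46032101e-01]
 [-1.81452685e-01  1.66153421e-01 -9.69261556e-01]]
```

View pics/w1.png

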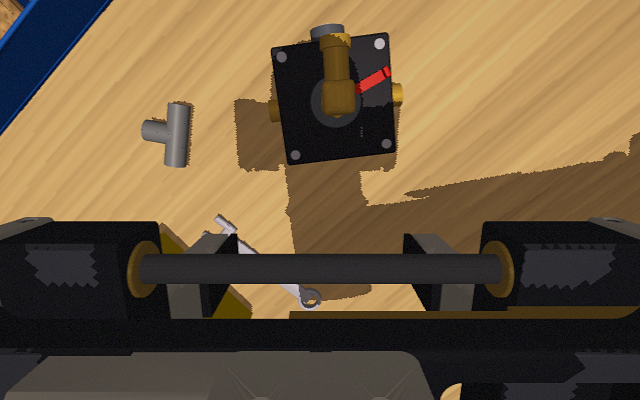

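The wrist view shows the black block with its screws at about (282,57), (380,44), (386,144) and (295,155), the elbow body at (338,97), the outlet at (335,40) and the red tab from (358,90) to (390,70). I'll measure from this image.

```bash
cat >> h.py <<'E'
def line(q):
    m=q.mean(0);v=np.linalg.svd(q-m,full_matrices=False)[2][0];return m,v
def measure(p,d,c,box,ctr=None):
    W=cloud("wrist",p,d,c);red,br,bl=masks(p)
    roi=np.zeros(red.shape,bool);roi[box[0]:box[1],box[2]:box[3]]=1
    top=roi&(d>0)&(abs(W[:,:,2]-.04)<.007)&~br
    g=cv2.cvtColor(p,cv2.COLOR_RGB2HSV)
    sc=(roi&(g[:,:,2]>110)&(g[:,:,1]<60)&(abs(W[:,:,2]-.041)<.008)).astype(np.uint8)
    n,_,st,ce=cv2.connectedComponentsWithStats(sc)
    k=[i for i in range(1,n) if st[i,4]>15];S=ray("wrist",ce[k],.042,c) if k else None
    print("screws",S, None if S is None else S.mean(0))
    hull=cv2.minAreaRect(np.argwhere(top)[:,::-1].astype(np.float32));print("blk",ray("wrist",[hull[0]],.04,c),hull)
    r=roi&red&(W[:,:,2]<.047);uv=np.argwhere(r)[:,::-1];q=ray("wrist",uv,.043,c)[:,:2]
    m,v=line(q);print("red",r.sum(),m,v,np.degrees(np.arctan2(v[1],v[0])))
    e=roi&br&(W[:,:,2]>.075);Q=W[e];print("elbow",e.sum(),np.percentile(Q[:,2],[2,50,98]))
    m2,v2=line(Q[:,:2]);print(" axis",m2,v2,np.degrees(np.arctan2(v2[1],v2[0])))
    if ctr is not None:
        rel=Q[:,:2]-ctr;rr=m-ctr;print("tab by ctr",np.degrees(np.arctan2(rr[1],rr[0])))
        far=np.hypot(*rel.T)>.018; rr=Q[far][:,:2].mean(0)-ctr;print("pipe ang",np.degrees(np.arctan2(rr[1],rr[0])))
    return W,e,r
E
python3 - <<'E'
from h import *
z=np.load("w1.npz");c={k:z[k] for k in("mtx","rvec","tvec")}
W,e,r=measure(z["p"],z["d"],c,(15,185,240,410),np.array([.535,.255]))
# per-slice
body=e&(W[:,:,2]>.099);print("top of body",W[body].mean(0),body.sum())
E
```

```text
screws [[0.54168226 0.19073157 0.042     ]] [0.54168226 0.19073157 0.042     ]
blk [[0.53780852 0.25253331 0.04      ]] ((334.9485168457031, 90.86597442626953), (135.9261932373047, 118.19972229003906), 82.99872589111328)
red 352 [0.52082741 0.2209572 ] [0.21059319 0.97757379] 77.84288279019144
elbow 2412 [0.09145337 0.10099971 0.384585  ]
 axis [0.54312492 0.24972294] [ 0.75039458 -0.66099014] -41.37543042280919
tab by ctr -112.60278588545212
pipe ang -34.090350423262436
top of body [0.53658401 0.25490952 0.11636377] 1507
```

```bash
sed -i 's/V>60)$/V>60)/; s/e=roi&br&(W\[:,:,2\]>.075)/e=roi\&br\&(d>0)\&(W[:,:,2]>.075)/' h.py
python3 - <<'E'
from h import *
z=np.load("w1.npz");c={k:z[k] for k in("mtx","rvec","tvec")};p,d=z["p"],z["d"]
S=[]
for u,v in((282,57),(380,44),(386,144),(295,155)):
    w=p[v-8:v+9,u-8:u+9].max(2);m=(w>110).astype(float);yy,xx=np.mgrid[v-8:v+9,u-8:u+9]
    S.append(((xx*m).sum()/m.sum(),(yy*m).sum()/m.sum()))
print(S);q=ray("wrist",S,.042,c);print(q);ctr=q.mean(0)[:2];print("ctr",ctr)
W,e,r=measure(p,d,c,(15,185,240,410),ctr)
Q=W[e]
b=Q[Q[:,2]>.1012];print("bodytop",len(b),b.mean(0),cv2.minAreaRect(b[:,:2].astype(np.float32)*1000))
# perpendicular midline of pipe along its length
a=np.radians(-42);x=np.array([np.cos(a),np.sin(a)]);y=np.array([-x[1],x[0]])
s=(Q[:,:2]-ctr)@x;t=(Q[:,:2]-ctr)@y
for k in np.arange(-.02,.06,.005):
    i=(s>k)&(s<k+.005)
    if i.sum()>5:print(round(k,3),i.sum(),np.round(1000*np.array([t[i].min(),t[i].max(),t[i].mean(),Q[i,2].max()]),1))
E
```

```text
[(np.float64(nan), np.float64(nan)), (np.float64(379.0104166666667), np.float64(43.177083333333336)), (np.float64(nan), np.float64(nan)), (np.float64(nan), np.float64(nan))]
[[       nan        nan        nan]
 [0.54168226 0.19073157 0.042     ]
 [       nan        nan        nan]
 [       nan        nan        nan]]
ctr [nan nan]
screws [[0.54168226 0.19073157 0.042     ]] [0.54168226 0.19073157 0.042     ]
blk [[0.53780852 0.25253331 0.04      ]] ((334.9485168457031, 90.86597442626953), (135.9261932373047, 118.19972229003906), 82.99872589111328)
red 352 [0.52082741 0.2209572 ] [0.21059319 0.97757379] 77.84288279019144
elbow 2342 [0.09135236 0.10079037 0.10692625]
 axis [0.54369587 0.2486527 ] [-0.78444671  0.62019623] 141.66953437663503
tab by ctr nan
pipe ang nan
bodytop 1118 [0.53227949 0.25725261 0.10424006] ((544.0977172851562, 248.39657592773438), (27.28766441345215, 63.16516876220703), 53.20796585083008)<stdin>:6: RuntimeWarning: invalid value encountered in scalar divide
h.py:35: RuntimeWarning: Mean of empty slice.
  far=np.hypot(*rel.T)>.018; rr=Q[far][:,:2].mean(0)-ctr;print("pipe ang",np.degrees(np.arctan2(rr[1],rr[0])))
  ret = um.true_divide(
```

```bash
cat > m.py <<'E'
from h import *
def screws(p,c,pts):
    S=[]
    for u,v in pts:
        w=p[v-8:v+9,u-8:u+9].max(2);m=(w>.6*w.max()).astype(float);yy,xx=np.mgrid[v-8:v+9,u-8:u+9]
        S.append(((xx*m).sum()/m.sum(),(yy*m).sum()/m.sum()))
    q=ray("wrist",S,.042,c);print(np.round(q,4).tolist(),"diag mids",(q[0]+q[2])/2,(q[1]+q[3])/2);return q.mean(0)[:2]
def prof(Q,ctr,ang):
    a=np.radians(ang);x=np.array([np.cos(a),np.sin(a)]);y=np.array([-x[1],x[0]])
    s=(Q[:,:2]-ctr)@x;t=(Q[:,:2]-ctr)@y
    for k in np.arange(-.02,.06,.005):
        i=(s>k)&(s<k+.005)
        if i.sum()>5:print(round(k,3),i.sum(),np.round(1000*np.array([*np.percentile(t[i],[2,98]),t[i].mean(),Q[i,2].max()]),1))
E
python3 - <<'E'
from m import *
z=np.load("w1.npz");c={k:z[k] for k in("mtx","rvec","tvec")};p,d=z["p"],z["d"]
ctr=screws(p,c,((282,57),(380,44),(386,144),(295,155)));print("ctr",ctr)
W,e,r=measure(p,d,c,(15,185,240,410),ctr)
prof(W[e],ctr,-42)
E
```

```text
[[0.5983, 0.2708, 0.042], [0.5417, 0.1906, 0.042], [0.4614, 0.2475, 0.042], [0.5183, 0.3275, 0.042]] diag mids [0.52983894 0.25911604 0.042     ] [0.52999154 0.25905698 0.042     ]
ctr [0.52991524 0.25908651]
screws [[0.54168226 0.19073157 0.042     ]] [0.54168226 0.19073157 0.042     ]
blk [[0.53780852 0.25253331 0.04      ]] ((334.9485168457031, 90.86597442626953), (135.9261932373047, 118.19972229003906), 82.99872589111328)
red 352 [0.52082741 0.2209572 ] [0.21059319 0.97757379] 77.84288279019144
elbow 2342 [0.09135236 0.10079037 0.10692625]
 axis [0.54369587 0.2486527 ] [-0.78444671  0.62019623] 141.66953437663503
tab by ctr -103.4058985093685
pipe ang -37.70586683052185
-0.015 166 [-12.4  12.4   0.9 106.5]
-0.01 198 [-14.   13.2  -0.2 107.5]
-0.005 208 [-13.   13.3   0.  107.8]
0.0 206 [-12.9  13.9   0.5 108. ]
0.005 203 [-12.8  14.1   1.  108.3]
0.01 149 [-11.8  12.4   0.2 105.4]
0.015 156 [ -9.3  11.4   1.5 100.1]
0.02 151 [ -8.3  11.4   1.8 100.2]
0.025 162 [ -8.3  12.2   2.2 101.7]
0.03 160 [-8.3 12.2  2.3 99.9]
0.035 187 [ -7.3  14.1   3.8 102.8]
0.04 213 [ -9.8  15.6   2.7 102.6]
0.045 182 [ -9.6  15.5   2.6 102.6]
```

The axis is at (0.530, 0.259), the outlet points at about -38.3° and the tab at about -103°, so the turn is roughly 65°. I'll line up over the axis and then descend.

Emit:
{"op": "step_arm", "data": {"steps": [[[0.44,0.08,0,0,0,-0.07],[0.882,0.155,0,0,0,-0.143],[0.882,0.155,0,0,0,-0.143],[0.882,0.155,0.4,0,0,-0.143],[0.882,0.155,0.7,0,0,-0.143],[0.882,0.155,0.7,0,0,-0.143],[0.882,0.155,0.7,0,0,-0.143],[0.882,0.155,0.7,0,0,-0.143]]]}}

```text
clock: 2.45
tool_pos: [0.5306, 0.2596, 0.1585]
orientation: [-179.9, -0.1, -38.5]
force: [-0.5, -0.6, 1.0]
opening: 0.0878
gripper_force: 0.0
```

Run:
```python
from h import *
o=get_obs();print(o["clock"],o["tool_pos"],o["orientation"],o["joint_pos"])
c=calibration("wrist");p,d=snapshot("wrist");cv2.imwrite("pics/w2.png",p[:,:,::-1]);np.savez("w2.npz",p=p,d=d,**c)
```

```text
2.45 [0.5306291  0.25963546 0.15850049] [-1.79856233e+02 -5.55983464e-02 -3.84667147e+01] [ 4.50446896e+01  1.56233337e+01 -1.58089945e+01  4.57749790e-02
 -5.84185506e+01  6.46474339e+00]
```

View pics/w2.png

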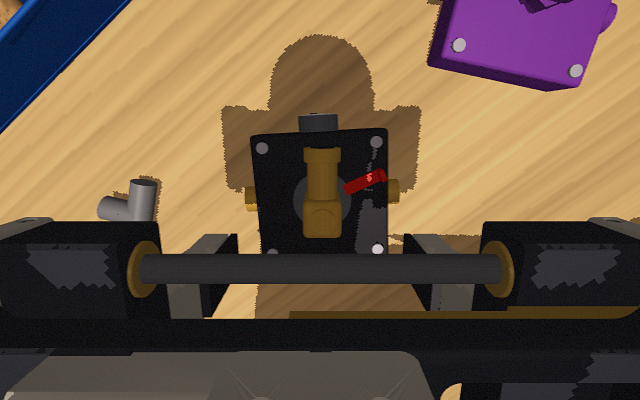

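The view shows the elbow upright and centred at column 322 between the fingers (pads near 237 and 403), with the red tab at (365,183). The fit is good, so I descend and close.

Emit:
{"op": "step_arm", "data": {"steps": [[[0,0,0.4,0,0,0],[0,0,0.7,0,0,0],[0,0,0.91,0,0,0],[0,0,0.91,0,0,0],[0,0,0.91,0,0,0]]]}}

```text
clock: 3.0
tool_pos: [0.5305, 0.2592, 0.067]
orientation: [-179.9, -0.0, -38.5]
force: [1.2, 0.9, 1.0]
opening: 0.0875
gripper_force: 0.0
```

Emit:
{"op": "step_arm", "data": {"steps": [[[0,0,0,0,0,0],[0,0,0,0,0,0],[0,0,0,0,0,0],[0,0,0,0,0,0],[0,0,0,0,0,0],[0,0,0,0,0,0],[0,0,0,0,0,0],[0,0,0,0,0,0],[0,0,0,0,0,0],[0,0,0,0,0,0]]], "jaw": 255}}

```text
clock: 4.0
tool_pos: [0.53, 0.2588, 0.0655]
orientation: [-180.0, -0.0, -38.6]
force: [1.8, 1.7, -0.6]
opening: 0.0282
gripper_force: 30.0
```

Run:
```python
from m import *
z=np.load("w2.npz");c={k:z[k] for k in("mtx","rvec","tvec")};p,d=z["p"],z["d"]
q=screws(p,c,((262,148),(376,142),(377,250),(376,142)))
o=get_obs();print(o["clock"],o["tool_pos"],o["orientation"],o["force"],o["moment"],o["opening"],o["gripper_force"])
ctr=(ray("wrist",[(262,148)],.042,c)+ray("wrist",[(377,249.5)],.042,c))[0,:2]/2
W,e,r=measure(p,d,c,(110,245,235,405),ctr);prof(W[e],ctr,-38.5)
```

```text
[[0.5981, 0.2708, 0.042], [0.5412, 0.191, 0.042], [0.4613, 0.2477, 0.042], [0.5412, 0.191, 0.042]] diag mids [0.52971762 0.25926237 0.042     ] [0.5411633  0.19096898 0.042     ]
4.0 [0.53000911 0.25878497 0.06554278] [-1.79970890e+02 -5.46590038e-03 -3.85671781e+01] [ 1.79364139  1.69277305 -0.57238717] [ 0.53197146 -0.47648535  0.06104767] 0.028230423134647693 29.992153644561768
screws None None
blk [[0.54655658 0.24945026 0.04      ]] ((318.5, 178.5), (131.0, 137.0), 90.0)
red 442 [0.52093201 0.22136244] [0.20930895 0.97784956] 77.918142186506
elbow 3115 [0.09140621 0.1006096  0.10688792]
 axis [0.54406563 0.24793007] [-0.77922816  0.62674036] 141.1899605634654
tab by ctr -102.26218728475904
pipe ang -37.85650036215497
-0.015 95 [-11.6  12.2  -0.  104.5]
-0.01 226 [-13.3  13.6   0.3 107.5]
-0.005 261 [-1.360e+01  1.340e+01 -1.000e-01  1.081e+02]
0.0 267 [-1.350e+01  1.340e+01 -1.000e-01  1.083e+02]
0.005 300 [-13.4  44.8   1.3 161.1]
0.01 377 [-12.7  13.4   0.5 159.8]
0.015 194 [-10.2  10.1  -0.2  99.9]
0.02 201 [-10.1  10.1   0.  100.6]
0.025 204 [-10.   10.1   0.  100.4]
0.03 211 [-10.   10.    0.2 101. ]
0.035 217 [ -9.9  10.8   0.4 100.6]
0.04 241 [-12.1  12.2   0.  102.7]
0.045 266 [-1.25e+01  1.27e+01  1.00e-01  1.03e+02]
0.05 55 [-11.8  11.9  -0.6 102.4]
```

Gripped at yaw -38.6°, opening 28 mm. The tab reads between -102.1° and -103°. I'll turn 57° clockwise in two calls and then look.

Emit:
{"op": "step_arm", "data": {"steps": [[[0,0,0,0,0,0.1],[0,0,0,0,0,0.25],[0,0,0,0,0,0.4],[0,0,0,0,0,0.55],[0,0,0,0,0,0.7],[0,0,0,0,0,0.85],[0,0,0,0,0,1.0],[0,0,0,0,0,1.0],[0,0,0,0,0,1.0]]]}}

```text
clock: 4.9
tool_pos: [0.5297, 0.2586, 0.0654]
orientation: [180.0, 0.0, -67.1]
force: [2.4, 1.0, -3.8]
opening: 0.0278
gripper_force: 30.0
```

Emit:
{"op": "step_arm", "data": {"steps": [[[0,0,0,0,0,0.1],[0,0,0,0,0,0.25],[0,0,0,0,0,0.4],[0,0,0,0,0,0.55],[0,0,0,0,0,0.7],[0,0,0,0,0,0.85],[0,0,0,0,0,1.0],[0,0,0,0,0,1.0],[0,0,0,0,0,1.0]]]}}

```text
clock: 5.8
tool_pos: [0.5295, 0.2586, 0.0653]
orientation: [180.0, -0.0, -95.7]
force: [-0.7, 2.4, -4.2]
opening: 0.0278
gripper_force: 30.0
```

Run:
```python
from h import *
o=get_obs();print(o["clock"],o["tool_pos"],o["orientation"],o["force"],o["moment"],o["opening"])
c=calibration("wrist");p,d=snapshot("wrist");cv2.imwrite("pics/w3.png",p[:,:,::-1]);np.savez("w3.npz",p=p,d=d,**c)
```

```text
5.8 [0.52947587 0.25856099 0.06527454] [ 1.79971099e+02 -2.01010168e-03 -9.57020447e+01] [-0.65212003  2.38653318 -4.21162483] [ 1.11260898  0.06500803 -0.04692784] 0.027751526742973154
```

View pics/w3.png

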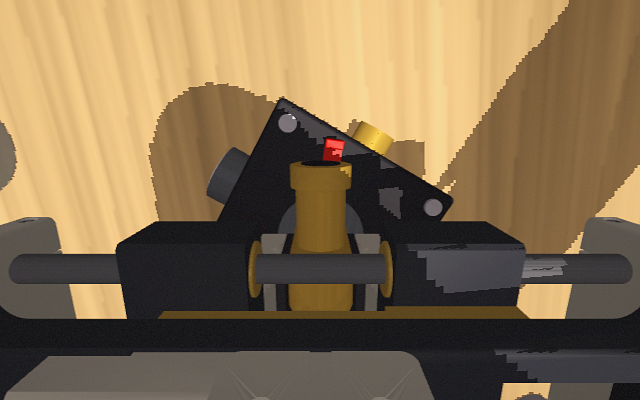

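Pipe centred at column 321 with its mouth at (321,165). The tab's upturned end is at (334,150), so a few degrees remain. I'll compute how many.

```bash
cat > a.py <<'E'
from m import *
import sys
def ang(f,box):
    z=np.load(f);c={k:z[k] for k in("mtx","rvec","tvec")};p,d=z["p"],z["d"]
    W=cloud("wrist",p,d,c);red,br,_=masks(p);roi=np.zeros(red.shape,bool);roi[box[0]:box[1],box[2]:box[3]]=1
    ctr=np.array([.5297,.2592]);A=lambda v:np.degrees(np.arctan2(v[1],v[0]))
    r=roi&red&(d>0);print("red z",r.sum(),np.percentile(W[r][:,2],[5,50,95]),"ctr",W[r].mean(0))
    t=r&(W[:,:,2]>.049); m=W[t].mean(0);print("tab end",m,A(m[:2]-ctr), "radius",np.hypot(*(m[:2]-ctr)))
    e=roi&br&(d>0)&(W[:,:,2]>.08)&(W[:,:,2]<.108);Q=W[e][:,:2];rel=Q-ctr;s=np.hypot(*rel.T)
    for lo,hi in((.02,.035),(.038,.052)):
        i=(s>lo)&(s<hi);a=np.degrees(np.arctan2(rel[i,1],rel[i,0]));print("pipe",i.sum(),a.mean(),(np.percentile(a,1)+np.percentile(a,99))/2)
E
python3 - <<'E'
from a import *
ang("w3.npz",(130,252,280,360))
print(ang("w2.npz",(120,245,290,395)))
E
```

```text
red z 417 [0.0429115  0.0449651  0.05473428] ctr [0.51762306 0.20745683 0.04860517]
tab end [0.51669794 0.20425461 0.05449801] -103.31335243332656 radius 0.056462811216324876
pipe 1693 -96.03309667192917 -96.51445986685229
pipe 1857 -95.90922750030026 -95.84854272117056
red z 519 [0.04266976 0.04417691 0.05390474] ctr [0.52057064 0.21881921 0.04534377]
tab end [0.51718064 0.20421373 0.05344626] -102.82654059579869 radius 0.056393475462301196
pipe 629 -38.68412587776772 -39.07456639466734
pipe 646 -38.47999624466206 -38.45206257403463
None
```

Emit:
{"op": "step_arm", "data": {"steps": [[[0,0,0,0,0,0.07],[0,0,0,0,0,0.14],[0,0,0,0,0,0.2],[0,0,0,0,0,0.2],[0,0,0,0,0,0.2],[0,0,0,0,0,0.2]]]}}

```text
clock: 6.45
tool_pos: [0.5294, 0.2585, 0.0652]
orientation: [180.0, -0.0, -101.5]
force: [-1.6, 4.3, -5.7]
opening: 0.0278
gripper_force: 30.0
```

Run:
```python
from a import *
o=get_obs();print(o["clock"],o["tool_pos"],o["orientation"],o["moment"],o["opening"])
c=calibration("wrist");p,d=snapshot("wrist");cv2.imwrite("pics/w4.png",p[120:260,250:390,::-1].repeat(4,0).repeat(4,1));np.savez("w4.npz",p=p,d=d,**c)
ang("w4.npz",(130,252,280,360))
W=cloud("wrist",p,d,c);R=cv2.Rodrigues(c["rvec"])[0];print("cam",-R.T@c["tvec"])
red,br,_=masks(p)
for v in range(134,215,4):
    b=np.where(br[v,270:370])[0]+270;r=np.where(red[v,270:370])[0]+270
    print(v,(b.min(),b.max(),(b.min()+b.max())/2) if len(b) else "",(r.min(),r.max(),(r.min()+r.max())/2) if len(r) else "")
```

```text
6.45 [0.529409   0.25851609 0.06523705] [ 1.79964295e+02 -1.00876559e-02 -1.01539665e+02] [1.66159840e+00 4.96886314e-01 1.10309972e-03] 0.02779346120698344
red z 435 [0.04250559 0.04483665 0.05525393] ctr [0.51750383 0.20767588 0.04889724]
tab end [0.51668057 0.2044168  0.05551758] -103.36855355529575 radius 0.05630900575826525
pipe 1691 -101.79342164098016 -101.90301578823849
pipe 1870 -101.7818722019678 -101.74772212020022
cam [0.51631541 0.19381038 0.22349856]
134 (np.int64(340), np.int64(369), np.float64(354.5)) 
138 (np.int64(349), np.int64(369), np.float64(359.0)) (np.int64(316), np.int64(331), np.float64(323.5))
142 (np.int64(357), np.int64(369), np.float64(363.0)) (np.int64(314), np.int64(333), np.float64(323.5))
146 (np.int64(366), np.int64(369), np.float64(367.5)) (np.int64(314), np.int64(333), np.float64(323.5))
150  (np.int64(315), np.int64(332), np.float64(323.5))
154  (np.int64(314), np.int64(332), np.float64(323.0))
158  (np.int64(314), np.int64(332), np.float64(323.0))
162 (np.int64(295), np.int64(346), np.float64(320.5)) 
166 (np.int64(290), np.int64(351), np.float64(320.5)) 
170 (np.int64(290), np.int64(351), np.float64(320.5)) 
174 (np.int64(290), np.int64(351), np.float64(320.5)) 
178 (np.int64(290), np.int64(351), np.float64(320.5)) 
182 (np.int64(290), np.int64(350), np.float64(320.0)) 
186 (np.int64(291), np.int64(350), np.float64(320.5)) 
190 (np.int64(295), np.int64(345), np.float64(320.0)) 
194 (np.int64(295), np.int64(345), np.float64(320.0)) 
198 (np.int64(296), np.int64(345), np.float64(320.5)) 
202 (np.int64(296), np.int64(345), np.float64(320.5)) 
206 (np.int64(296), np.int64(345), np.float64(320.5)) 
210 (np.int64(296), np.int64(344), np.float64(320.0)) 
214 (np.int64(296), np.int64(344), np.float64(320.0))
```

View pics/w4.png

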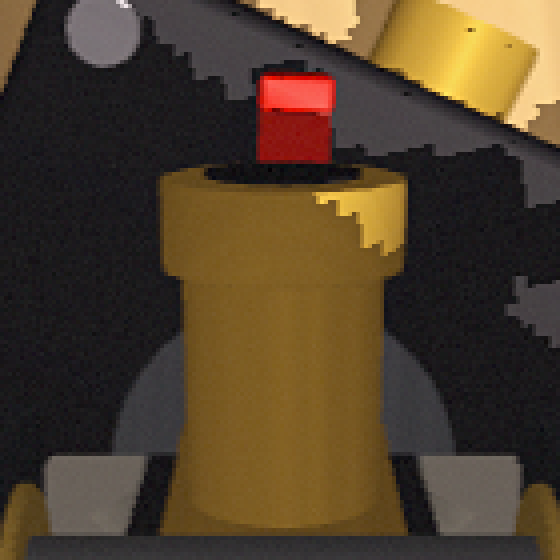

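The mouth is centred at column 320.4 and the tab end at 323.4, which at 0.53 mm/px leaves about 1.5° to go. The depth data gives 1.6°. I'll turn 1.3° and check again.

Emit:
{"op": "step_arm", "data": {"steps": [[[0,0,0,0,0,0.025],[0,0,0,0,0,0.045],[0,0,0,0,0,0.045],[0,0,0,0,0,0.045],[0,0,0,0,0,0.045]]]}}

```text
clock: 7.0
tool_pos: [0.5294, 0.2585, 0.0653]
orientation: [180.0, -0.0, -102.9]
force: [-1.2, 4.2, -7.4]
opening: 0.0279
gripper_force: 30.0
```

Run:
```python
from a import *
o=get_obs();print(o["clock"],o["tool_pos"],o["orientation"])
c=calibration("wrist");p,d=snapshot("wrist");np.savez("w5.npz",p=p,d=d,**c);print(c["mtx"][0])
ang("w5.npz",(130,252,280,360))
red,br,_=masks(p)
for v in (142,150,158,170,180,200):
    b=np.where(br[v,270:355])[0]+270;r=np.where(red[v,270:370])[0]+270
    print(v,(b.min()+b.max())/2 if len(b) else "",(r.min()+r.max())/2 if len(r) else "")
```

```text
7.0 [0.52944755 0.25850915 0.06528462] [ 1.79969257e+02 -8.19329403e-03 -1.02923431e+02]
[316.03079138   0.         320.15786827]
red z 431 [0.04153315 0.04486581 0.05485753] ctr [0.51750605 0.20769703 0.04879075]
tab end [0.51648458 0.20438342 0.05525209] -103.55445888073443 radius 0.056387101133569026
pipe 1700 -103.31098476542824 -103.41403587745444
pipe 1858 -103.10696420936667 -103.150034268635
142  321.0
150  320.5
158  321.0
170 320.5 
180 320.0 
200 320.5
```

Now within about 0.3° and still short. I'll release, lift clear and check.

Emit:
{"op": "step_arm", "data": {"steps": [[[0,0,0,0,0,0],[0,0,0,0,0,0],[0,0,0,0,0,0],[0,0,0,0,0,0],[0,0,0,0,0,0],[0,0,0,0,0,0],[0,0,0,0,0,0],[0,0,0,0,0,0]]], "jaw": 0}}

```text
clock: 7.85
tool_pos: [0.5298, 0.2585, 0.0656]
orientation: [180.0, -0.0, -102.9]
force: [0.2, 0.5, 0.2]
opening: 0.0847
gripper_force: 0.0
```

Emit:
{"op": "step_arm", "data": {"steps": [[[0,0,-0.2,0,0,0],[0,0,-0.5,0,0,0],[0,0,-0.9,0,0,0],[0,0,-0.9,0,0,0],[0,0,-0.9,0,0,0],[0,0,-0.9,0,0,0]]]}}

```text
clock: 8.45
tool_pos: [0.5293, 0.2582, 0.1549]
orientation: [180.0, -0.0, -102.9]
force: [0.6, -0.9, 0.7]
opening: 0.0878
gripper_force: 0.0
```

Run:
```python
from a import *
o=get_obs();print(o["clock"],o["tool_pos"],o["orientation"],o["opening"])
c=calibration("wrist");p,d=snapshot("wrist");np.savez("w6.npz",p=p,d=d,**c);cv2.imwrite("pics/w6.png",p[:,:,::-1])
ang("w6.npz",(100,250,280,360))
red,br,_=masks(p)
for v in range(110,240,6):
    b=np.where(br[v,280:360])[0]+280;r=np.where(red[v,280:360])[0]+280
    print(v,(b.min()+b.max())/2 if len(b) else "",(r.min()+r.max())/2 if len(r) else "")
```

```text
8.45 [0.52925976 0.25819442 0.15485096] [ 1.79952945e+02 -4.00560039e-02 -1.02899719e+02] 0.08775522328369563
red z 163 [0.04302874 0.04495274 0.05476776] ctr [0.51729096 0.20698807 0.04860231]
tab end [0.51640298 0.20416814 0.05393643] -103.5836830847734 radius 0.05661551590862133
pipe 658 -103.4740667744922 -103.67438778740741
pipe 672 -103.13823774653684 -103.04584552408471
110 319.5 
116 328.5 
122 335.5 
128 342.5 
134 349.0 320.5
140 356.5 321.0
146  320.5
152 320.5 
158 320.5 
164 320.0 
170 320.0 
176 320.5 
182 320.5 
188 320.5 
194 320.5 
200 320.5 
206 320.0 
212 320.5 
218 320.0 
224 320.0 
230 320.0 
236 320.5
```

View pics/w6.png

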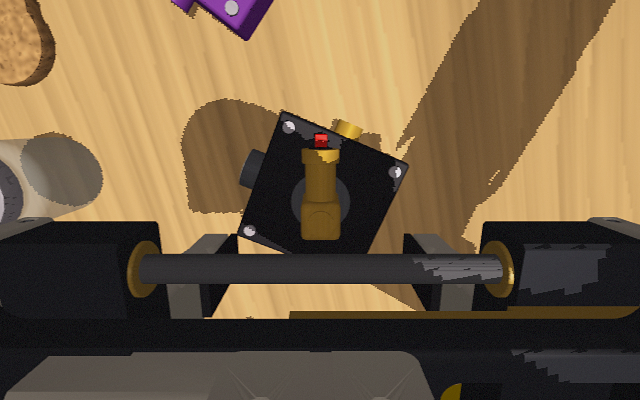

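The outlet (columns 320.3) lines up with the tab end (columns 320.7) to within about 0.3°, on the short side, and the gripper is clear. I'll hand in.

```bash
python3 -c "
from plant import *
print(close_job())"
```

```text
the job is handed in; nothing more can be done
None
```

The brass elbow was turned about 64° clockwise until its outlet pointed at the red tab, ending about 0.3° short and not past it; the gripper was then lifted clear, the silvery elbow was never touched, and the job was handed in at about 8.5 s.

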